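# Clamp the reagent canister and crack its sealed lid

### The arm

A 7-joint arm with a two-finger parallel gripper is mounted at the origin on the work surface. World frame = base frame: x ahead of the robot, y to its left, z up, the work surface at z = 0. Lengths are in m, angles in rad, forces in N, time in s.
With the tool pointing down it reaches from about 0.35 to 0.9 m from the base axis. Payload 8.1 kg.
Tool frame: the origin (TCP) lies midway between the tips of the shut fingers; the grasp point (between the pads) lies 19 mm behind it; z points along the fingers, y is the line along which they close (so a half turn about z gives the same grasp; the last joint's range is limited). The gripper opens to 92 mm and grips with 3 to 60 N. Pads are 19 mm wide; open, the fingers measure 130 mm over their backs; the gripper's body (75 mm by 190 mm) begins 47 mm behind the grasp point.
Start: joints at [1.167, 0.434, 0.025, 1.573, -0.012, 1.134, -0.075], TCP at [0.185, -0.597, 0.227] pointing down, gripper open.
Joint ranges: [-2.62, 2.62], [-0.44, 2.09], [-1.27, 1.32], [0.08, 2.57], [-1.32, 4.46], [0.12, 2], [-2.74, 2.74]. Speed limits (rad/s): [2.22, 2.22, 3.01, 3.01, 3.14, 3.14, 3.14].

### API

Orientations are given as a rotation vector (axis times angle).
In Python, from cell import readout, get_image, calibration, ticket gives the robot as it stands. The module is installed in compiled form; this text tells all that it offers.
- The arm moves only by the tool move_arm, never from a script. Its argument "series" is a list of rows, each a list of 6 numbers: the shift along the world's x, y, z as a fraction of full scale, then the turn, a rotation vector about the world's x, y, z as a fraction of full scale. A call has 1 to 5 rows; each row is the pose to reach, as a shift and turn from the pose commanded when the call began; what a row does not reach only later rows make up. Full scale, the value 1, is 0.75 m for a shift and 60 degrees for a turn. A row lasts 1/10 s, in which the tool goes at most 50 mm and 8.59 degrees, less where a joint would pass 70% of its speed; a pose out of reach is approached as far as the arm can. A call with a number of a shift or a turn outside -1 to 1 is refused whole. A call with a gripper value outside its range is refused whole. "claw" is the opening, from -1 (shut) to 1 (fully open), so that 0 is half open, set as the call begins (left out, the last holds). The fingers move at their own pace and stop on an object; "squeeze" is the grip in N (left out, the last holds). Time passes only in rows, so rows that repeat a pose let the fingers close. It gives the time, the measured TCP pose, the force, the opening and the grip force at its end, in the units of the state.
- readout.observe(): the state, without advancing time (a new reading comes with each control period).
- get_image(name): name is "scene" or "top" or "wrist"; returns (picture, depth): 480x640x3 uint8, red, green, blue; 480x640 float32, m along the optical axis (not along the pixel's ray), 0 where there is no reading.
- calibration(name): a dict with "fx", "fy", "cx", "cy" (pixels), "view" (4x4, takes a point from world to camera coordinates); the wrist camera has in their place "mount" (4x4, takes a point from camera to tool coordinates, whose origin is the TCP and whose axes are the flange's). Camera axes: x right, y down, z forward; pixel columns grow to the right and rows downward; lengths in m; the calibration is good to about 2 mm. A picture is of the moment at which its call begins: read the wrist's pose just before it. calibration takes no time and is no camera call.
- ticket.sign_off(): hands the job in; it is judged then, once.
The state is a dict: "clock": time; "joints": joint angles; "dq": joint speeds; "joint_efforts": joint torques, N m; "position": TCP position; "ee_rot": TCP orientation; "force": force on the tool from outside, world axes, zero at the start; "ft_torque": the same for the moment, N m; "width": opening from 0.0 (shut) to 1.0 (fully open); "gripper_force": force on a finger pad.
Only numpy, scipy, OpenCV 4.12 (cv2) and the standard library are available. Lean on these libraries where they do the work, as an engineer would, in place of code of your own. Each camera call takes 0.05 s, during which the arm holds its last target. There are 200 camera calls.

### The job

Wind the crank of the blue bench vise clockwise (looking at the crank end) until the jaws hold the square reagent canister firmly, so that it cannot rise. Then take the purple lid by its black knob, pull it straight up until the sticky seal gives, and keep it just cracked open, about a centimetre (never as far as two and a half), to let the canister vent; the canister stays clamped down in the vise and the other things on the bench are left alone. Finish while still holding the lid open: do not let go of it.

Things in the scene. Friction and masses are not known exactly. Their poses are not given: they have to be found in the camera images.
- vise: Blue bench vise fixed to the bench, 250 mm long along its own x, 130 mm wide, 95 mm high. Origin: centre of its underside, on the bench; z up. Flat bed 50 mm above the bench; jaws 110 mm wide, tops 95 mm up; fixed jaw's face at x = +97 mm. Crank at the -x end, its axis parallel to x at y = 0, 75 mm above the bench. A nut block (top 86 mm up) stands at x = -102 to -82 mm.
- jaw: Sliding jaw with a springy black rubber pad. Moves to the vise's +x by 2.5 mm per rad of crank, carrying screw and crank. Origin 14 mm to -x of the vise's origin at crank 0; axes as the vise's. The pad's face is 29 mm to +x of this origin: jaws 82 mm apart at crank 0, closing on the 72 mm canister. The pad gives about 1 mm per 20 N.
- crank (a joint): Turn in rad, 0 to 5.0 (starts 0.3 to 1.8); grows clockwise seen from the crank end (positive about the vise's +x), closing the jaw. The grip lies 40 mm from the axis, at angle (value - 0.96) from the vise's +y towards up. Squeezing begins near 4.0; firm stop at 5.0 (about 50 N squeeze). Takes about 5 N at the grip, up to 9 N at the stop; stays where left.
- crank_grip (a point): Point on the axis of the crank's black sleeve, a free-spinning bar 14 mm in diameter, 50 mm long, parallel to the vise's x and pointing to its -x. The point is 23 mm from the free end, 27 mm from the crank arm. At crank 0 it lies 155 mm to -x of the vise's origin (moving 2.5 mm to +x per rad). Can be pinched from above.
- canister: Cream canister, square body 72 x 72 x 70 mm, standing loose on the vise's bed between the jaws, sides roughly along the vise's axes; about 0.8 kg with its lid. Origin: centre of its underside; z up. The round purple lid, 72 mm in diameter, lies 78 to 92 mm above the origin when shut; the knob stands on it.
- lid (a joint): How far the lid has risen, m, 0 shut to 0.030 at its stop. The lid is captive and slides straight up the canister without turning. A magnetic gasket holds it: about 12 N to start it, more than the rest of the canister weighs, fading to about 7 N at 4 mm, 5 N at 8 mm and 4 N at 18 mm; it pulls itself shut if let go.
- knob (a point): Middle of the lid's black round knob, 26 mm in diameter, 34 mm tall, upright; 109 mm above the canister's origin when shut and rising with the lid. The lid's top is 17 mm below this point, the knob's top 17 mm above it.
- tube_rack: Bystander: orange rack with purple-capped tubes, 144 x 78 mm, 95 mm high. Origin at the centre of its underside.
- steel_tray: Bystander: open steel tray 130 x 190 mm, 40 mm high. Origin at the centre of its underside.
- diluent_bottle: Bystander: white bottle with blue cap, 56 mm in diameter, 120 mm high. Origin at the centre of its underside.

How it is judged:
By the outcome, as a careful person would: the job done as asked, in the order asked, and still so for the second after the job is handed in, while the arm keeps its last pose, push and grip.
It also fails if it takes over 54 s, if anything falls off the work surface, if the arm or the gripper's body presses on something with over 40 N, if the wrist force passes 120 N, or if a joint passes its speed limit or range.

## Working session

There is one attempt and no reset: what is moved stays moved. The work goes in short steps, Python scripts to look and compute and a tool call to move; the robot and the scene stay as the last step left them, time stands still between calls to the robot, and variables do not carry over. Pictures are saved under pics/ and viewed, at most 10 in all, crops included, and the job is handed in when it is done.

Besides the shell and the picture viewer there is one more tool, called after ">>>" in YAML: its name, and indented under it one key for each argument. move_arm: Moves the arm, as the interface text tells. Shift numbers are shares of 0.75 m and turn numbers shares of 60 degrees, none past 1 either way. Its arguments: {"type":"object","properties":{"series":{"type":"array"},"claw":{"type":"number"},"squeeze":{"type":"number"}},"required":["series"]}

```bash
mkdir -p pics
cat > h.py <<'E'
import numpy as np, cv2
from cell import readout, get_image, calibration, ticket
from scipy.spatial.transform import Rotation as R
def view(name,save=None):
    s=readout.observe(); im,d=get_image(name); c=calibration(name)
    if 'view' in c: T=np.linalg.inv(np.array(c['view']))
    else:
        W=np.eye(4); W[:3,:3]=R.from_rotvec(s['ee_rot']).as_matrix(); W[:3,3]=s['position']; T=W@np.array(c['mount'])
    if save: cv2.imwrite('pics/'+save,im[:,:,::-1])
    v,u=np.mgrid[:480,:640]
    P=np.stack([(u-c['cx'])/c['fx']*d,(v-c['cy'])/c['fy']*d,d],-1)@T[:3,:3].T+T[:3,3]
    P[d==0]=np.nan
    return im,d,P,c,T
def ray(c,T,u,v,z):
    r=T[:3,:3]@np.array([(u-c['cx'])/c['fx'],(v-c['cy'])/c['fy'],1]); return T[:3,3]+r*(z-T[2,3])/r[2]
E
python3 - <<'E'
from h import *
print(readout.observe())
for n in('scene','top'):
    im,d,P,c,T=view(n,n+'0.png'); print(n,T[:3,3].round(3),c['fx'])
    np.save(n+'.npy',P);
E
```

```text
{'clock': 0.0, 'joints': array([ 1.16740993,  0.43523521,  0.02495665,  1.57412729, -0.01161007,
        1.13395893, -0.07514724]), 'dq': array([ 0.00102063, -0.00100622, -0.0002085 ,  0.00052346, -0.00163699,
       -0.0014084 ,  0.00114582]), 'joint_efforts': array([ 1.86743625e-05, -6.67851663e+01,  9.84855630e-01, -3.14455962e+01,
       -6.07184717e-02,  4.30668646e-02,  1.61295757e-04]), 'position': array([ 0.18497358, -0.59646   ,  0.22592549]), 'ee_rot': array([-3.10463202e+00, -4.70298299e-01,  5.70383842e-04]), 'force': array([-0.65102339, -0.02675104, -1.44090298]), 'ft_torque': array([ 0.00606271,  0.04854812, -0.00488921]), 'gripper_force': 0.0, 'width': 0.9976096666226362}
scene [1.213 0.61  1.276] 561.3303948609802
top [ 0.476 -0.036  1.442] 510.18242549045584
```

View pics/scene0.png

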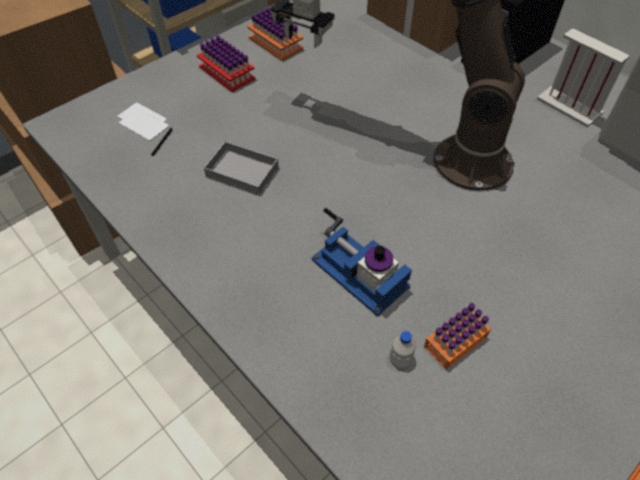

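View pics/top0.png

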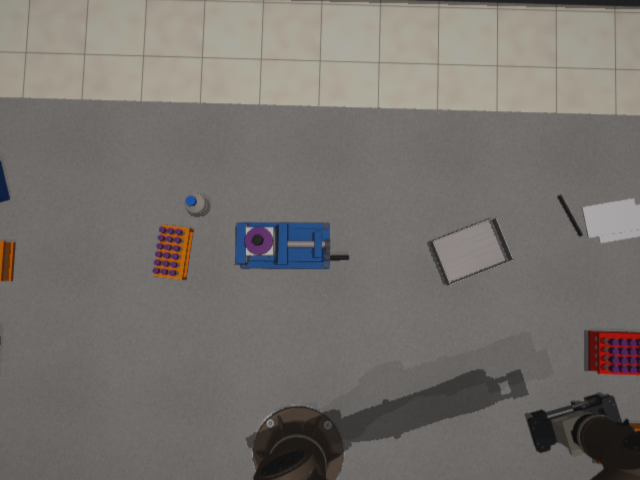

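The scene shows the vise around (365,265) with the crank at (333,220). In the top view the vise spans about (236–330, 222–269), with the lid at (259,240) and the crank sleeve at (340,257). Vise +x points to world +y.

Run:
```python
from h import *
im,d,P,c,T=view('top')
hsv=cv2.cvtColor(im,cv2.COLOR_RGB2HSV); H,S,V=[hsv[...,i].astype(int) for i in range(3)]
v,u=np.mgrid[:480,:640]
roi=(u>225)&(u<360)&(v>210)&(v<280)
b=roi&(H>100)&(H<125)&(S>120)&(V>40)
z=P[...,2]
print('z hist',np.histogram(z[b],bins=np.arange(-.01,.13,.01)))
for lo,hi in((-.01,.035),(.04,.06),(.08,.11)):
    m=b&(z>lo)&(z<hi); 
    if m.sum()>20: print(lo,m.sum(),P[m].mean(0).round(4),cv2.minAreaRect(P[m][:,:2].astype(np.float32)*1000))
print('all',cv2.minAreaRect(P[b][:,:2].astype(np.float32)*1000))
p=roi&(H>130)&(H<165)&(S>80); q=P[p]; print('lid',p.sum(),q.mean(0),cv2.minEnclosingCircle(q[:,:2].astype(np.float32)*1000), np.median(q[:,2]))
k=roi&(V<50)&(u<280)&(u>245)&(v>225)&(v<255);print('knob',k.sum(),np.nanmedian(P[k],0), P[k&(z>.16)].mean(0))
g=roi&(V<60)&(u>328)&(z>.03); print('grip',g.sum(),P[g].mean(0)); print(np.c_[u[g],v[g],(P[g]*1000).round()].astype(int)[::4].tolist())
```

```text
z hist (array([  0,  22, 787, 118,   1, 353, 521,   7,  13, 195, 713,  41,   0,
         0]), array([-0.01,  0.  ,  0.01,  0.02,  0.03,  0.04,  0.05,  0.06,  0.07,
        0.08,  0.09,  0.1 ,  0.11,  0.12,  0.13]))
-0.01 928 [0.556  0.0363 0.0166] ((567.5523681640625, 54.61579132080078), (127.85652923583984, 247.0650634765625), 0.6779931783676147)
0.04 874 [0.5626 0.0197 0.0507] ((562.8084106445312, 49.893856048583984), (99.03878021240234, 200.77268981933594), 2.3327574729919434)
0.08 949 [0.5668 0.0792 0.0936] ((567.6259155273438, 61.124900817871094), (106.87686920166016, 237.071533203125), 1.6824032068252563)
all ((552.7133178710938, 59.177711486816406), (127.16645050048828, 240.98704528808594), 8.130938529968262)
lid 499 [0.56930423 0.11367841 0.14335684] ((569.6886596679688, 114.10620880126953), 35.315067291259766) 0.14256736424407745
knob 130 [0.56841169 0.10824922 0.17342944] [0.56868275 0.11351791 0.17588646]
grip 95 [ 0.53455279 -0.09441097  0.0988492 ]
[[331, 255, 540, -74, 96], [335, 255, 540, -84, 101], [339, 255, 540, -95, 98], [343, 255, 540, -105, 101], [347, 255, 541, -116, 96], [333, 256, 537, -79, 99], [337, 256, 537, -90, 96], [341, 256, 537, -100, 106], [345, 256, 538, -110, 105], [330, 257, 534, -71, 97], [334, 257, 535, -82, 97], [338, 257, 535, -92, 101], [342, 257, 535, -103, 98], [346, 257, 535, -113, 101], [331, 258, 531, -74, 100], [335, 258, 532, -84, 100], [339, 258, 532, -95, 97], [343, 258, 532, -106, 99], [347, 258, 533, -116, 93], [331, 259, 529, -74, 102], [335, 259, 529, -85, 97], [339, 259, 530, -95, 95], [343, 259, 530, -106, 98], [347, 259, 531, -117, 91]]
```

>>> move_arm:
  series:
    - [0.031, 0.044, 0, 0, 0, 0.083]
    - [0.062, 0.088, 0, 0, 0, 0.165]
    - [0.093, 0.132, 0, 0, 0, 0.248]
    - [0.124, 0.176, 0, 0, 0, 0.33]
    - [0.156, 0.22, 0, 0, 0, 0.413]
  claw: 1
  squeeze: 40

```text
clock: 0.65
position: [0.3027, -0.4305, 0.2266]
ee_rot: [-2.931, -1.131, 0.0]
force: [1.7, -0.0, 0.1]
width: 0.997
gripper_force: 0.0
```

>>> move_arm:
  series:
    - [0.031, 0.044, 0, 0, 0, 0.083]
    - [0.062, 0.088, 0, 0, 0, 0.165]
    - [0.093, 0.132, 0, 0, 0, 0.248]
    - [0.124, 0.176, 0, 0, 0, 0.33]
    - [0.156, 0.22, 0, 0, 0, 0.413]

```text
clock: 1.15
position: [0.4196, -0.2655, 0.2267]
ee_rot: [2.62, 1.733, -0.0]
force: [-0.1, -0.9, 0.4]
width: 0.999
gripper_force: 0.0
```

>>> move_arm:
  series:
    - [0.031, 0.044, 0, 0, 0, 0.083]
    - [0.062, 0.088, 0, 0, 0, 0.165]
    - [0.093, 0.132, 0, 0, 0, 0.248]
    - [0.124, 0.176, 0, 0, 0, 0.33]
    - [0.156, 0.22, 0, 0, 0, 0.413]

```text
clock: 1.65
position: [0.5367, -0.1007, 0.2267]
ee_rot: [2.187, 2.255, -0.0]
force: [0.3, -0.3, 0.5]
width: 0.999
gripper_force: 0.0
```

Run:
```python
from h import *
im,d,P,c,T=view('wrist','w1.png'); print(T.round(3),c['fx'])
V=im.max(2).astype(int); z=P[...,2]
m=(V<60)&(z>.05)&(z<.13)&(P[...,1]<-.06)&(P[...,1]>-.15)&(abs(P[...,0]-.535)<.03)
print(m.sum(), np.nanmean(P[m],0), np.nanpercentile(P[m],[2,50,98],axis=0).round(4))
for a in np.arange(-.13,-.05,.01):
    q=P[m&(abs(P[...,1]-a)<.005)]
    if len(q)>5: print(a.round(3),len(q),np.percentile(q[:,0],[3,50,97]).round(4),np.percentile(q[:,2],[50,95]).round(4))
print(readout.observe()['joints'].round(2))
```

```text
[[ 1.     0.03   0.009  0.534]
 [ 0.031 -0.954 -0.299 -0.019]
 [-0.     0.299 -0.954  0.385]
 [ 0.     0.     0.     1.   ]] 332.4902686519255
245 [ 0.53661449 -0.08008116  0.09921131] [[ 0.5324 -0.0911  0.0948]
 [ 0.5368 -0.0798  0.0993]
 [ 0.5408 -0.0685  0.1033]]
-0.09 71 [0.5328 0.5372 0.5409] [0.0995 0.1011]
-0.08 107 [0.5325 0.5362 0.5406] [0.0992 0.101 ]
-0.07 67 [0.5323 0.5367 0.5403] [0.0998 0.1034]
[ 0.44  0.36 -0.49  1.73  0.18  1.1  -0.06]
```

View pics/w1.png

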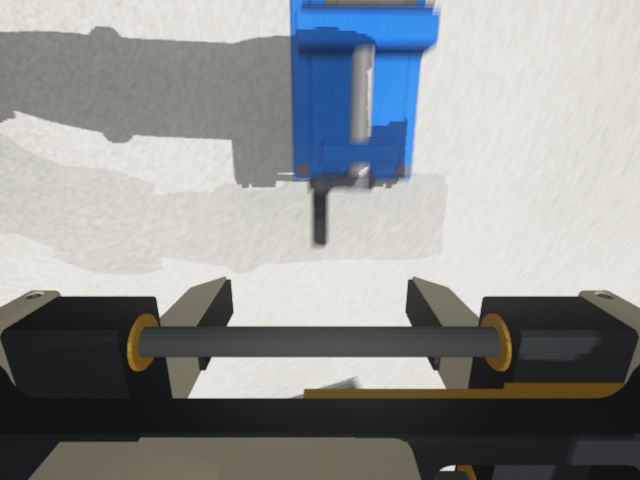

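The sleeve runs from (320,190) to (320,245) and sits between the fingers. Going down now, then closing.

>>> move_arm:
  series:
    - [0, 0.002, -0.05, 0, 0, 0]
    - [0, 0.002, -0.1, 0, 0, 0]
    - [0, 0.002, -0.15, 0, 0, 0]
    - [0, 0.002, -0.193, 0, 0, 0]
    - [0, 0.002, -0.193, 0, 0, 0]

```text
clock: 2.2
position: [0.5328, -0.1005, 0.0781]
ee_rot: [-2.187, -2.247, 0.007]
force: [-0.7, -0.5, 0.1]
width: 1.001
gripper_force: 0.0
```

>>> move_arm:
  series:
    - [0, 0, 0, 0, 0, 0]
    - [0, 0, 0, 0, 0, 0]
    - [0, 0, 0, 0, 0, 0]
    - [0, 0, 0, 0, 0, 0]
    - [0, 0, 0, 0, 0, 0]
  claw: -1
  squeeze: 30

```text
clock: 2.7
position: [0.5366, -0.1006, 0.0828]
ee_rot: [2.19, 2.251, 0.001]
force: [-0.8, 0.3, -0.7]
width: 0.614
gripper_force: 0.0
```

>>> move_arm:
  series:
    - [0, 0, 0, 0, 0, 0]
    - [0, 0, 0, 0, 0, 0]
    - [0, 0, 0, 0, 0, 0]

```text
clock: 3.0
position: [0.5362, -0.1004, 0.082]
ee_rot: [2.191, 2.252, 0.0]
force: [-0.3, -0.1, 0.2]
width: 0.353
gripper_force: 0.0
```

>>> move_arm:
  series:
    - [0, 0, 0, 0, 0, 0]
    - [0, 0, 0, 0, 0, 0]
    - [0, 0, 0, 0, 0, 0]
    - [0, 0, 0, 0, 0, 0]

```text
clock: 3.4
position: [0.5352, -0.1005, 0.0817]
ee_rot: [-2.19, -2.251, 0.002]
force: [-5.0, 0.7, 1.5]
width: 0.14
gripper_force: 30.0
```

Run:
```python
from h import *
im,d,P,c,T=view('wrist','w2.png'); s=readout.observe(); print(s['position'],s['force'],s['width'],s['gripper_force'])
```

```text
[ 0.53523867 -0.10054091  0.08173943] [-4.54123736 -0.46229681  2.74269967] 0.1386798168793808 30.00249445438385
```

View pics/w2.png

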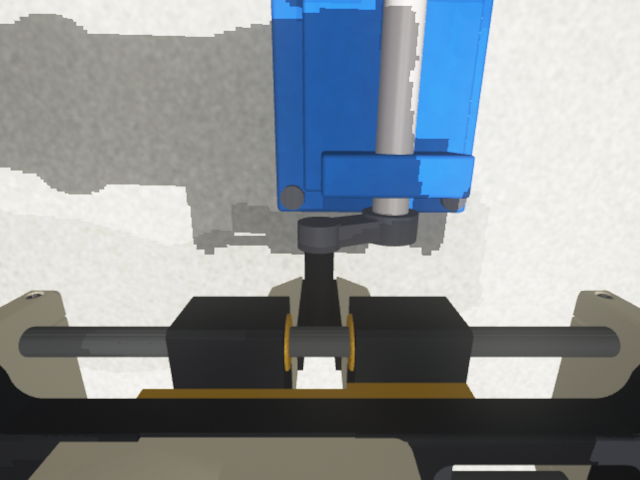

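The sleeve is seated between the pads, at about (320,330), and the crank arm at (360,230) is clear of the gripper. Next is the arc.

```bash
cat > arc.py <<'E'
import numpy as np,sys
p0=float(sys.argv[1]); st=float(sys.argv[2]); n=int(sys.argv[3])
f=lambda p:np.array([-.04*np.cos(p),.0025*p,.04*np.sin(p)])/.75
for k in range(n):
    print(round(p0,3),[(f(p0+st*i)-f(p0)).round(4).tolist()+[0,0,0] for i in range(1,6)]); p0+=5*st
E
python3 arc.py .4625 .14 5
```

```text
0.463 [[0.0038, 0.0005, 0.0064, 0, 0, 0], [0.0084, 0.0009, 0.0123, 0, 0, 0], [0.0139, 0.0014, 0.0174, 0, 0, 0], [0.0199, 0.0019, 0.0217, 0, 0, 0], [0.0266, 0.0023, 0.0252, 0, 0, 0]]
1.163 [[0.007, 0.0005, 0.0025, 0, 0, 0], [0.0144, 0.0009, 0.0039, 0, 0, 0], [0.0218, 0.0014, 0.0044, 0, 0, 0], [0.0292, 0.0019, 0.0038, 0, 0, 0], [0.0365, 0.0023, 0.0021, 0, 0, 0]]
1.863 [[0.007, 0.0005, -0.0026, 0, 0, 0], [0.0135, 0.0009, -0.0062, 0, 0, 0], [0.0195, 0.0014, -0.0107, 0, 0, 0], [0.0248, 0.0019, -0.0159, 0, 0, 0], [0.0293, 0.0023, -0.0219, 0, 0, 0]]
2.563 [[0.0036, 0.0005, -0.0065, 0, 0, 0], [0.0063, 0.0009, -0.0135, 0, 0, 0], [0.008, 0.0014, -0.0207, 0, 0, 0], [0.0087, 0.0019, -0.0282, 0, 0, 0], [0.0083, 0.0023, -0.0356, 0, 0, 0]]
3.263 [[-0.0014, 0.0005, -0.0073, 0, 0, 0], [-0.0038, 0.0009, -0.0144, 0, 0, 0], [-0.0072, 0.0014, -0.021, 0, 0, 0], [-0.0115, 0.0019, -0.0271, 0, 0, 0], [-0.0166, 0.0023, -0.0326, 0, 0, 0]]
```

>>> move_arm:
  series:
    - [0.0038, 0.0005, 0.0064, 0, 0, 0]
    - [0.0084, 0.0009, 0.0123, 0, 0, 0]
    - [0.0139, 0.0014, 0.0174, 0, 0, 0]
    - [0.02, 0.0019, 0.0217, 0, 0, 0]
    - [0.0266, 0.0023, 0.0252, 0, 0, 0]

```text
clock: 3.95
position: [0.5552, -0.0984, 0.1008]
ee_rot: [-2.189, -2.25, 0.002]
force: [-6.0, 1.5, -3.6]
width: 0.144
gripper_force: 30.0
```

>>> move_arm:
  series:
    - [0, 0, 0, 0, 0, 0]
    - [0, 0, 0, 0, 0, 0]

```text
clock: 4.15
position: [0.5565, -0.0983, 0.1012]
ee_rot: [2.19, 2.252, 0.001]
force: [-3.8, 2.2, 0.8]
width: 0.142
gripper_force: 30.0
```

Forces are low, so I'm continuing.

>>> move_arm:
  series:
    - [0.007, 0.0005, 0.0025, 0, 0, 0]
    - [0.0144, 0.0009, 0.0039, 0, 0, 0]
    - [0.0218, 0.0014, 0.0044, 0, 0, 0]
    - [0.0292, 0.0019, 0.0038, 0, 0, 0]
    - [0.0365, 0.0023, 0.0021, 0, 0, 0]

```text
clock: 4.65
position: [0.5829, -0.0961, 0.1023]
ee_rot: [-2.189, -2.251, 0.001]
force: [-5.3, 2.4, -1.1]
width: 0.144
gripper_force: 30.0
```

>>> move_arm:
  series:
    - [0.007, 0.0005, -0.0026, 0, 0, 0]
    - [0.0135, 0.0009, -0.0062, 0, 0, 0]
    - [0.0195, 0.0014, -0.0107, 0, 0, 0]
    - [0.0248, 0.0019, -0.016, 0, 0, 0]
    - [0.0293, 0.0023, -0.022, 0, 0, 0]

```text
clock: 5.15
position: [0.6047, -0.0939, 0.0856]
ee_rot: [-2.188, -2.251, 0.0]
force: [-7.1, 3.7, 0.4]
width: 0.142
gripper_force: 30.0
```

>>> move_arm:
  series:
    - [0, 0, 0, 0, 0, 0]
    - [0, 0, 0, 0, 0, 0]

```text
clock: 5.35
position: [0.6049, -0.0938, 0.0853]
ee_rot: [-2.188, -2.251, -0.001]
force: [-2.0, 3.6, -5.5]
width: 0.141
gripper_force: 30.0
```

>>> move_arm:
  series:
    - [0.0036, 0.0005, -0.0065, 0, 0, 0]
    - [0.0063, 0.0009, -0.0135, 0, 0, 0]
    - [0.008, 0.0014, -0.0207, 0, 0, 0]
    - [0.0087, 0.0019, -0.0282, 0, 0, 0]
    - [0.0083, 0.0023, -0.0356, 0, 0, 0]

```text
clock: 5.85
position: [0.6109, -0.092, 0.0592]
ee_rot: [-2.188, -2.251, 0.0]
force: [-8.6, 4.1, 5.9]
width: 0.138
gripper_force: 30.0
```

>>> move_arm:
  series:
    - [0, 0, 0, 0, 0, 0]
    - [0, 0, 0, 0, 0, 0]

```text
clock: 6.05
position: [0.6106, -0.092, 0.0588]
ee_rot: [-2.188, -2.251, 0.0]
force: [-5.7, 3.6, -2.5]
width: 0.141
gripper_force: 30.0
```

>>> move_arm:
  series:
    - [-0.0014, 0.0005, -0.0073, 0, 0, 0]
    - [-0.0038, 0.0009, -0.0144, 0, 0, 0]
    - [-0.0072, 0.0014, -0.021, 0, 0, 0]
    - [-0.0115, 0.0019, -0.0271, 0, 0, 0]
    - [-0.0166, 0.0023, -0.0326, 0, 0, 0]

```text
clock: 6.55
position: [0.6004, -0.0907, 0.0362]
ee_rot: [2.189, 2.251, 0.004]
force: [-5.0, 3.5, 13.7]
width: 0.139
gripper_force: 30.0
```

>>> move_arm:
  series:
    - [0, 0, 0, 0, 0, 0]
    - [0, 0, 0, 0, 0, 0]

```text
clock: 6.75
position: [0.5998, -0.0906, 0.0359]
ee_rot: [2.19, 2.252, 0.003]
force: [-5.4, 3.5, 8.0]
width: 0.14
gripper_force: 30.0
```

```bash
python3 arc.py 3.9625 .05 1
python3 - <<'E'
from h import *
im,d,P,c,T=view('wrist','w3.png'); print(readout.observe()['force'])
E
```

```text
3.962 [[-0.002, 0.0002, -0.0018, 0, 0, 0], [-0.0041, 0.0003, -0.0034, 0, 0, 0], [-0.0062, 0.0005, -0.005, 0, 0, 0], [-0.0085, 0.0007, -0.0064, 0, 0, 0], [-0.0108, 0.0008, -0.0078, 0, 0, 0]]
[-6.45628652  3.51314387  8.77158463]
```

View pics/w3.png

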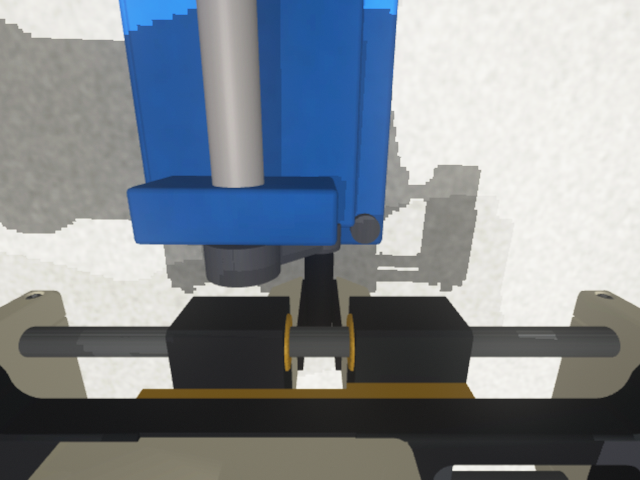

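The sleeve is still centred between the pads, near (320,330), with the crank arm now below the hub and the crank at about 4.87. I'll nudge it to the stop.

>>> move_arm:
  series:
    - [-0.002, 0.0002, -0.0018, 0, 0, 0]
    - [-0.0041, 0.0003, -0.0034, 0, 0, 0]
    - [-0.0062, 0.0005, -0.005, 0, 0, 0]
    - [-0.0085, 0.0007, -0.0064, 0, 0, 0]
    - [-0.0085, 0.0007, -0.0064, 0, 0, 0]

```text
clock: 7.3
position: [0.5958, -0.0904, 0.0321]
ee_rot: [2.187, 2.249, 0.007]
force: [-1.3, 2.2, 11.5]
width: 0.142
gripper_force: 30.0
```

>>> move_arm:
  series:
    - [0, 0, 0, 0, 0, 0]
    - [0, 0, 0, 0, 0, 0]

```text
clock: 7.5
position: [0.5958, -0.0904, 0.0321]
ee_rot: [2.188, 2.25, 0.007]
force: [-1.8, 3.2, 11.6]
width: 0.141
gripper_force: 30.0
```

>>> move_arm:
  series:
    - [0, 0, 0, 0, 0, 0]
    - [0, 0, 0, 0, 0, 0]
    - [0, 0, 0, 0, 0, 0]
    - [0, 0, 0, 0, 0, 0]
  claw: 0.3

```text
clock: 7.9
position: [0.5931, -0.0915, 0.03]
ee_rot: [2.191, 2.251, 0.0]
force: [0.2, -0.6, -0.5]
width: 0.441
gripper_force: 0.0
```

>>> move_arm:
  series:
    - [0, 0, 0.04, 0, 0, 0]
    - [0, 0, 0.1, 0, 0, 0]
    - [0, 0, 0.16, 0, 0, 0]
    - [0, 0, 0.22, 0, 0, 0]
    - [0, 0, 0.28, 0, 0, 0]

```text
clock: 8.4
position: [0.5926, -0.0913, 0.2419]
ee_rot: [2.191, 2.252, 0.0]
force: [1.4, 0.6, 0.9]
width: 0.65
gripper_force: 0.0
```

>>> move_arm:
  series:
    - [-0.01, 0.05, 0, 0, 0, 0]
    - [-0.02, 0.1, 0, 0, 0, 0]
    - [-0.02, 0.1, 0, 0, 0, 0]
    - [-0.02, 0.1, 0, 0, 0, 0]

```text
clock: 8.8
position: [0.5777, -0.0155, 0.2401]
ee_rot: [2.188, 2.254, 0.0]
force: [-0.7, -0.4, 0.0]
width: 0.648
gripper_force: 0.0
```

Run:
```python
from h import *
s=readout.observe();print(s['clock'],s['position'],s['force'])
for n in('wrist','top'):
    im,d,P,c,T=view(n,n[0]+'4.png')
    hsv=cv2.cvtColor(im,cv2.COLOR_RGB2HSV); H,S,V=[hsv[...,i].astype(int) for i in range(3)]
    z=P[...,2]; near=(abs(P[...,0]-.57)<.06)&(abs(P[...,1]-.115)<.06)
    m=near&(H>130)&(H<165)&(S>80)&(z>.12)
    if m.any(): print(n,'lid',m.sum(),cv2.minEnclosingCircle(P[m][:,:2].astype(np.float32)*1000),np.median(z[m]))
    k=near&(V<60)&(z>.165)&(z<.19)
    if k.any(): print('knob top',k.sum(),P[k].mean(0),cv2.minEnclosingCircle(P[k][:,:2].astype(np.float32)*1000),np.median(z[k]))
```

```text
8.8 [ 0.57774753 -0.01546388  0.24010729] [-0.6615712  -0.39828345  0.02258353]
wrist lid 7316 ((570.6871337890625, 115.34027862548828), 35.51762390136719) 0.1425012670802549
knob top 206 [0.57002019 0.1054181  0.17286542] ((570.5260620117188, 111.300048828125), 11.554906845092773) 0.17452057351202394
top lid 487 ((569.4461059570312, 116.21870422363281), 35.174598693847656) 0.14282627693363747
knob top 85 [0.57068409 0.1151487  0.1764937 ] ((570.4301147460938, 115.65362548828125), 12.828949928283691) 0.17656581469009258
```

View pics/w4.png

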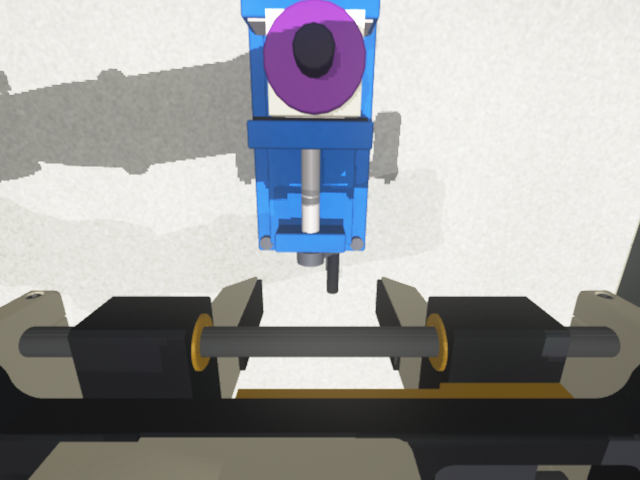

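The pad is up against the canister, the lid is centred near (315,55), and the crank is left down at (333,270). Moving to the knob.

>>> move_arm:
  series:
    - [-0.005, 0.06, 0, 0, 0, 0]
    - [-0.01, 0.12, 0, 0, 0, 0]
    - [-0.01, 0.175, 0, 0, 0, 0]
    - [-0.01, 0.175, 0, 0, 0, 0]

```text
clock: 9.3
position: [0.5697, 0.1211, 0.2401]
ee_rot: [-2.181, -2.257, -0.004]
force: [0.3, 0.0, 0.5]
width: 0.655
gripper_force: 0.0
```

>>> move_arm:
  series:
    - [0, 0, -0.04, 0, 0, 0]
    - [0, 0, -0.08, 0, 0, 0]
    - [0, 0, -0.11, 0, 0, 0]
    - [0, 0, -0.122, 0, 0, 0]
    - [0, 0, -0.122, 0, 0, 0]

```text
clock: 9.8
position: [0.5701, 0.1135, 0.1473]
ee_rot: [-2.192, -2.249, 0.004]
force: [-0.6, 0.9, -0.1]
width: 0.652
gripper_force: 0.0
```

Run:
```python
from h import *
s=readout.observe();print(s['clock'],s['position'],s['force'])
```

```text
9.8 [0.5700638  0.11347819 0.1472872 ] [-0.59841291  0.85650282 -0.07938588]
```

>>> move_arm:
  series:
    - [0, 0, 0, 0, 0, 0]
    - [0, 0, 0, 0, 0, 0]
    - [0, 0, 0, 0, 0, 0]
    - [0, 0, 0, 0, 0, 0]
    - [0, 0, 0, 0, 0, 0]
  claw: -1
  squeeze: 40

```text
clock: 10.3
position: [0.5705, 0.115, 0.149]
ee_rot: [2.191, 2.251, 0.001]
force: [-0.0, -0.3, 2.8]
width: 0.272
gripper_force: 40.0
```

>>> move_arm:
  series:
    - [0, 0, 0, 0, 0, 0]
    - [0, 0, 0, 0, 0, 0]
    - [0, 0, 0, 0, 0, 0]

```text
clock: 10.6
position: [0.5705, 0.115, 0.1489]
ee_rot: [2.19, 2.251, 0.001]
force: [-0.9, -1.5, 6.1]
width: 0.273
gripper_force: 40.0
```

>>> move_arm:
  series:
    - [0, 0, 0.001, 0, 0, 0]
    - [0, 0, 0.002, 0, 0, 0]
    - [0, 0, 0.003, 0, 0, 0]
    - [0, 0, 0.004, 0, 0, 0]
    - [0, 0, 0.005, 0, 0, 0]

```text
clock: 11.1
position: [0.5704, 0.115, 0.1517]
ee_rot: [-2.19, -2.251, 0.0]
force: [4.8, 1.8, -7.6]
width: 0.274
gripper_force: 40.0
```

>>> move_arm:
  series:
    - [0, 0, 0, 0, 0, 0]
    - [0, 0, 0, 0, 0, 0]

```text
clock: 11.3
position: [0.5704, 0.115, 0.1522]
ee_rot: [2.191, 2.252, 0.0]
force: [3.2, 1.3, -7.6]
width: 0.277
gripper_force: 40.0
```

>>> move_arm:
  series:
    - [0, 0, 0.002, 0, 0, 0]
    - [0, 0, 0.004, 0, 0, 0]
    - [0, 0, 0.006, 0, 0, 0]
    - [0, 0, 0.008, 0, 0, 0]
    - [0, 0, 0.009, 0, 0, 0]

```text
clock: 11.8
position: [0.5704, 0.115, 0.1594]
ee_rot: [2.191, 2.252, 0.0]
force: [2.3, 1.4, -5.2]
width: 0.271
gripper_force: 40.0
```

>>> move_arm:
  series:
    - [0, 0, 0, 0, 0, 0]
    - [0, 0, 0, 0, 0, 0]
    - [0, 0, 0, 0, 0, 0]
    - [0, 0, 0, 0, 0, 0]

```text
clock: 12.2
position: [0.5704, 0.115, 0.159]
ee_rot: [2.191, 2.252, 0.0]
force: [4.5, 1.0, -4.6]
width: 0.272
gripper_force: 40.0
```

Run:
```python
from h import *
s=readout.observe();print(s['clock'],s['position'],s['force'],s['width'])
im,d,P,c,T=view('scene'); c0=cv2.resize(im[200:320,290:450],(800,600),interpolation=cv2.INTER_CUBIC); cv2.imwrite('pics/s5.png',c0[:,:,::-1])
for n in('scene','wrist'):
    im,d,P,c,T=view(n,n+'6.png')
    hsv=cv2.cvtColor(im,cv2.COLOR_RGB2HSV); H,S,V=[hsv[...,i].astype(int) for i in range(3)]
    z=P[...,2]; near=(abs(P[...,0]-.57)<.06)&(abs(P[...,1]-.115)<.06)
    m=near&(H>130)&(H<165)&(S>80)&(z>.12)
    if m.any(): print(n,'lid',m.sum(),np.percentile(z[m],[25,50,75,90]))
    w=near&(S<60)&(V>120)&(z>.1)&(z<.145)
    if w.any(): print('body top',w.sum(),np.percentile(z[w],[25,50,75,90]))
```

```text
12.2 [0.57043235 0.11498657 0.15898558] [ 4.48313184  0.97379503 -4.64715452] 0.271750606307575
scene lid 312 [0.14842155 0.15094791 0.15346762 0.24571862]
body top 43 [0.11650557 0.11845446 0.12048516 0.12183717]
wrist lid 5758 [0.15188192 0.15240405 0.15284034 0.15324706]
body top 2970 [0.11858867 0.120771   0.12131897 0.12174857]
```

View pics/s5.png

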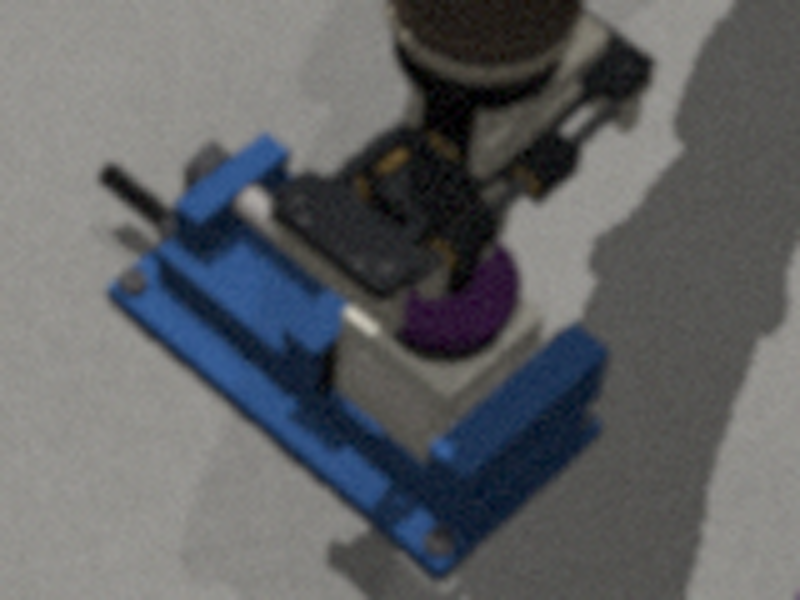

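View pics/wrist6.png

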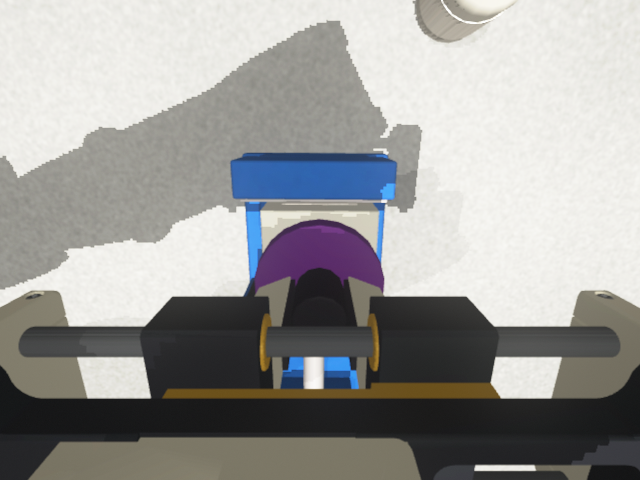

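The lid at (320,250) is held in the fingers with its top at 0.152 m, up from 0.1425, so it is 10 mm open. The canister's top is still at 0.12 m, clamped between the jaws. Handing in.

```bash
python3 -c "
from cell import ticket; print(ticket.sign_off())"
```

```text
the job is handed in; nothing more can be done
None
```

I wound the vise to its stop so the canister is clamped, then handed the job in with the lid held about 10 mm open by its knob, at about 12 s on the robot's clock.

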